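# Hook the tray open and put the ring clamp away

## Task

Take the hook from its wooden rest and, with its tip in the finger hole, pull the wide steel tray out of its case as far as it goes, keeping the fingers off the tray until it is out. Then lay the hook back in its rest as it was, and set the ring clamp down gently, flat on the floor of the pulled-out tray. Leave the narrow tray shut, and the jar and the hammer where they are.

Things in the scene. Friction and masses are not known exactly. Their poses are not given: they have to be found in the camera images.
- hook: Drag hook, 0.12 kg. Wooden handle 100 long (x) x 20 wide (y) x 22 high (z) mm; origin at the handle's centre, x along it towards the hook, z up. An 8 mm steel rod leaves the +x end along the axis, at x = 110 mm bends straight down and ends 46 mm below the axis. Starts lying in its rest, tip hanging free; the middle 66 mm of the handle is free to grip from above across y.
- hook_tip (a point): Lower end of the hook's down-turned tip (110, 0, -46 mm in the hook's frame).
- rest_seat (a point): Centre of the hook's handle when it lies in the rest, 57 mm above the bench; x points the way the tip does. The dark wooden rest is fixed: base 130 x 70 x 10 mm, two cradles 14 mm thick at 40 mm either side of the seat along x, their floor 46 mm high, cheeks with a 30 mm gap (for the 20 mm handle) rising to 59 mm.
- wide_box: The wide tray's wooden case with its tray, fixed to the bench: 200 deep (x) x 170 wide (y) x 65 mm high, open at the front; origin at the middle of its front face's lower edge, x pointing into the case, so the tray comes out along -x (towards the robot).
- wide_tray (a joint): How far the wide tray is pulled out: 0 shut, 0.12 m at its stop. Sheet steel; about 3 N of friction, stays where left, cannot come out of the case. Inside width 140 mm, walls 4 mm thick, tray floor 14 mm and rims 40 mm above the bench. At 0.12, 116 mm of the inside stands clear in front of the case.
- wide_hole (a point): Centre of the wide tray's finger hole, on top of its lip; moves with the tray. The hole is round, 20 mm across, upright, right through the lip: a level flap 5 mm thick (underside 35, top 40 mm above the bench), 44 mm deep and 60 mm wide, sticking out in front of the tray; free below. The tray's front wall begins 22 mm behind the hole's centre.
- wide_well (a point): Point on the wide tray's inside floor, moves with the tray: on its middle line, 56 mm behind the inside of its front wall (so the middle of what stands clear when pulled out). x as the case's.
- ring_clamp: Jeweller's wooden ring clamp, 0.1 kg: two jaws side by side with a steel band round the middle, 100 long (x) x 30 wide (y) x 24 mm high; origin at the centre of its underside. Lies flat on the bench.
- narrow_box: The narrow tray's case, fixed: like the wide one but 110 mm wide. Not to be used.
- narrow_tray (a joint): How far the narrow tray is pulled out (m); it starts about shut and must stay so.
- jar: Clear screw jar with white cap, 64 mm across, 85 mm high, loose bystander; origin under its centre.
- hammer: Small bench hammer lying on the bench, 200 mm long, loose bystander.
Mind the look-alikes: they are no part of the job. Several things look just like the ring_clamp: the one meant starts farthest from the robot's base.

How it is judged:
By the outcome, as a careful person would: the job done as asked, in the order asked, and still so for the second after the job is handed in, with the robot touching nothing.
It also fails if it takes over 69 s, if anything falls off the work surface, if the arm or the gripper's body presses on something with over 40 N, if the wrist force passes 120 N, or if a joint passes its speed limit or range.

## Robot

A 6-joint arm with a two-finger parallel gripper is mounted at the origin on the work surface. World frame = base frame: x ahead of the robot, y to its left, z up, the work surface at z = 0. Lengths are in m, angles in rad, forces in N, time in s.
With the tool pointing down it reaches from about 0.375 to 0.975 m from the base axis. Payload 3.8 kg.
Tool frame: the origin (TCP) lies midway between the tips of the shut fingers; the grasp point (between the pads) lies 19 mm behind it; z points along the fingers, y is the line along which they close (so a half turn about z gives the same grasp; the last joint's range is limited). The gripper opens to 85 mm and grips with 20 to 120 N. Pads are 22 mm wide; open, the fingers measure 114 mm over their backs; the gripper's body (76 mm by 85 mm) begins 54 mm behind the grasp point. The pads swing forward as they close: fully open they stand 13 mm farther back than shut.
Start: joints at [-1.276, 0.264, 1.604, -0, 1.274, -0.037], TCP at [0.22, -0.638, 0.231] pointing down, gripper open.
Joint ranges: [-2.63, 2.63], [-0.94, 2.18], [0.31, 2.57], [-1.31, 4.45], [0, 2.66], [-2.55, 2.55]. Speed limits (rad/s): [2.57, 2.57, 3.14, 3.14, 3.14, 3.14].

## Interface

Orientations are given as a rotation vector (axis times angle).
In Python, from workcell import bot gives the robot as it stands.
- The arm moves only by the tool step_arm, never from a script. Its argument "motion" is a list of rows, each a list of 5 numbers: the finger opening in cm, from 0 to 8.54, then the shift along the tool's x, y, z in cm, then the turn about the tool's z in degrees. In form: [[claw, dx, dy, dz, twist], ...]. A call has 1 to 20 rows; each row is the pose to reach, as a shift and turn from the pose commanded when the call began, along the tool's axes at that moment; what a row does not reach only later rows make up. A row lasts 1/10 s, in which the tool goes at most 50 mm and 8.59 degrees, less where a joint would pass 70% of its speed; a pose out of reach is approached as far as the arm can. A call with a gripper value outside its range is refused whole. The fingers move at their own pace and stop on an object; "force" is the grip in N (left out, the last holds). Time passes only in rows, so rows that repeat a pose let the fingers close. It gives the time, the measured TCP pose, the force, the opening and the grip force at its end, in the units of the state.
- bot.read_state(): the state, without advancing time (a new reading comes with each control period).
- bot.read_camera(name): name is "scene" or "top"; returns (picture, depth): 384x512x3 uint8, red, green, blue; 384x512 float32, m along the optical axis (not along the pixel's ray), 0 where there is no reading.
- bot.calibration(name): a dict with "mtx" (3x3 intrinsics, pixels), "k1" (the pictures are not rectified: a ray, as slopes to the right and down, at radius r is drawn at 1 + k1 r^2 times it, then the intrinsics apply), "origin" and "orientation" of the camera in the world. Camera axes: x right, y up, looking along -z (the intrinsics and any distortion apply to the point x, -y, -z); pixel columns grow to the right and rows downward; lengths in m; the calibration is good to about 2 mm. A picture is of the moment at which its call begins. calibration takes no time and is no camera call.
- bot.finish_job(): hands the job in; it is judged then, once.
The state is a dict: "time": time; "q": joint angles; "joint_vel": joint speeds; "joint_torque": joint torques, N m; "tool_pos": TCP position; "tcp_rot": TCP orientation; "wrist_force": force on the tool from outside, world axes, zero at the start; "torque": the same for the moment, N m; "width": opening from 0.0 (shut) to 1.0 (fully open); "grip_force": force on a finger pad.
Only numpy, scipy, OpenCV 4.12 (cv2) and the standard library are available. Lean on these libraries where they do the work, as an engineer would, in place of code of your own. Each camera call takes 0.05 s, during which the arm holds its last target. There are 200 camera calls.

## Working session

There is one attempt and no reset: what is moved stays moved. The work goes in short steps, Python scripts to look and compute and a tool call to move; the robot and the scene stay as the last step left them, time stands still between calls to the robot, and variables do not carry over. Pictures are saved under pics/ and viewed, at most 10 in all, crops included, and the job is handed in when it is done.

Besides the shell and the picture viewer there is one more tool, called after ">>>" by a JSON object that holds its "api" and its "payload". step_arm: Moves the arm, as the interface text tells. Its arguments: {"type":"object","properties":{"motion":{"type":"array","items":{"type":"array","items":{"type":"number"}}},"force":{"type":"number"}},"required":["motion"]}

```bash
mkdir -p pics; cat > h.py <<'E'
import numpy as np, cv2
from scipy.spatial.transform import Rotation as R
from workcell import bot
def cal(n):
    c=bot.calibration(n); o=np.array(c["orientation"],float)
    M=o if o.shape==(3,3) else (R.from_rotvec(o).as_matrix() if o.size==3 else None)
    return np.array(c["mtx"]),c["k1"],np.array(c["origin"]),M
def cloud(n,dep):
    K,k1,t,M=cal(n); h,w=dep.shape
    u,v=np.meshgrid(np.arange(w),np.arange(h))
    p=np.stack([u,v],-1).reshape(-1,1,2).astype(float)
    s=cv2.undistortPoints(p,K,np.array([k1,0,0,0,0.])).reshape(h,w,2)
    c=np.stack([s[...,0]*dep,-s[...,1]*dep,-dep],-1)
    return c@M.T+t
def save(n,tag):
    im,d=bot.read_camera(n); cv2.imwrite(f"pics/{tag}.png",im[...,::-1]); np.savez(f"{tag}.npz",im=im,d=d); return im,d,cloud(n,d)
E
python3 - <<'E'
from h import *
for n in("scene","top"):
    print(bot.calibration(n)); im,d,c=save(n,n+"0")
    cv2.imwrite(f"pics/{n}0b.png",cv2.resize(im[...,::-1],(800,600),interpolation=cv2.INTER_CUBIC))
print(bot.read_state())
E
```

```text
{'mtx': array([[350.8611269 ,   0.        , 258.43352345],
       [  0.        , 350.8611269 , 192.77010565],
       [  0.        ,   0.        ,   1.        ]]), 'k1': -0.04958549079611879, 'origin': array([ 1.17001166, -0.62450105,  0.79989807]), 'orientation': array([0.83479048, 0.36199188, 0.79169047])}
{'mtx': array([[353.32010267,   0.        , 257.42811636],
       [  0.        , 353.32010267, 195.16742223],
       [  0.        ,   0.        ,   1.        ]]), 'k1': -0.0006492519092174253, 'origin': array([ 0.29977942, -0.01696059,  1.07667072]), 'orientation': array([ 0.16674809, -0.17585989, -1.6394416 ])}
{'time': 0.1, 'q': array([-1.27587574e+00,  2.64698013e-01,  1.60525164e+00,  7.53393858e-06,
        1.27369781e+00, -3.69374147e-02]), 'joint_vel': array([ 0.00157613, -0.00314031, -0.0019752 ,  0.0003034 , -0.00050018,
       -0.00040921]), 'joint_torque': array([-2.44252342e-04, -5.16706681e+01, -3.68589842e+01, -8.71964926e-05,
        6.28562935e-03, -1.78494565e-05]), 'tool_pos': array([ 0.21969825, -0.63754163,  0.23006524]), 'tcp_rot': array([-3.09643382e+00, -5.18552449e-01,  4.03711178e-04]), 'wrist_force': array([-0.9156347 ,  0.73647145,  0.55590198]), 'torque': array([-0.03841167, -0.02911256, -0.06100582]), 'grip_force': 0.0, 'width': 1.002587241460006}
```

View pics/top0b.png

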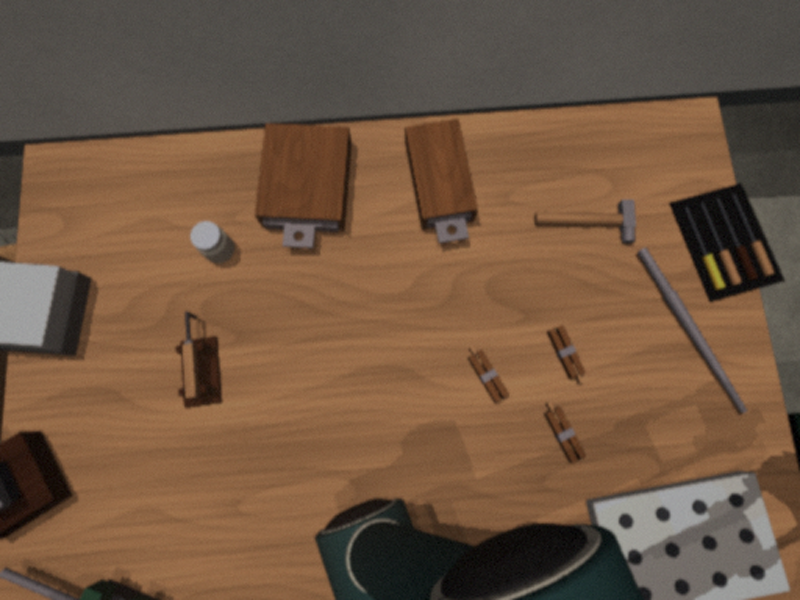

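View pics/scene0b.png

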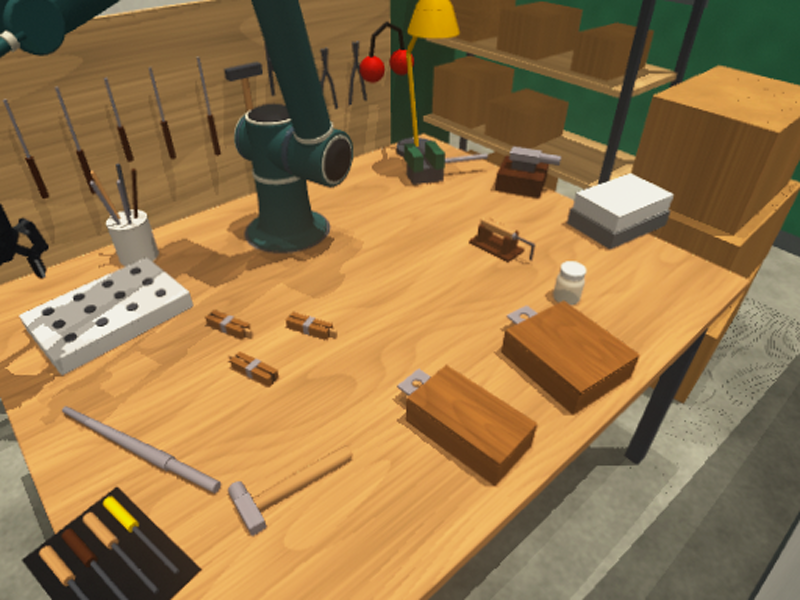

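The top view (800 px scale) shows the hook in its rest at (190,360), the wide case at (303,175) with its hole at (298,236), the narrow case at (440,170), the jar at (210,238) and the hammer at (590,220). Three things could be the clamp: A (488,375), B (566,353) and C (564,433). I'll measure each one's distance from the base.

```bash
python3 - <<'E'
from h import *
z=np.load("top0.npz"); im,d=z["im"],z["d"]; c=cloud("top",d)
zs=np.load("scene0.npz"); cs=cloud("scene",zs["d"])
np.set_printoptions(precision=4,suppress=True)
print("table z",[c[int(v*.64),int(u*.64),2] for u,v in((350,300),(500,300),(420,420))], [cs[int(v*.64),int(u*.64),2] for u,v in((400,300),(200,400))])
def rect(c,name,cx,cy,r,zl,zh):
    m=(abs(c[...,0]-cx)<r)&(abs(c[...,1]-cy)<r)&(c[...,2]>zl)&(c[...,2]<zh)
    p=c[m]; 
    if len(p)<5: print(name,"few");return
    (x,y),(w,h),a=cv2.minAreaRect((p[:,:2]*1000).astype(np.float32)); print(name,len(p),"ctr",x,y,"size",w,h,"ang",a,"zmed",np.median(p[:,2]),"mean",p[:,:2].mean(0)*1000)
g=lambda u,v:c[int(v*.64),int(u*.64)]
for n,u,v in(("A",488,375),("B",566,353),("C",564,433)):
    q=g(u,v); print(n,q,"dist",np.hypot(q[0],q[1])); rect(c,n+"t",q[0],q[1],.065,.012,.04); rect(cs,n+"s",q[0],q[1],.065,.012,.04)
q=g(190,370); print("hook",q); rect(c,"handle t",q[0],q[1],.09,.052,.09); rect(cs,"handle s",q[0],q[1],.09,.0615,.09)
for n,u,v in(("wide",303,175),("narrow",440,170)):
    q=g(u,v); print(n,q); rect(c,n+" t",q[0],q[1],.18,.058,.08);rect(cs,n+" s",q[0],q[1],.18,.058,.08)
for n,u,v in(("wlip",298,244),("nlip",452,236)):
    q=g(u,v); print(n,q); rect(c,n+" t",q[0]-0.01,q[1],.05,.03,.046);rect(cs,n+" s",q[0]-.01,q[1],.05,.03,.046)
q=g(208,233); print("jar",q)
t=cv2.resize(im[...,::-1][150:280,90:400],(775,325),interpolation=cv2.INTER_CUBIC)
a=cv2.resize(im[...,::-1][205:305,290:400],(550,500),interpolation=cv2.INTER_CUBIC)
cv2.imwrite("pics/crop1.png",a)
h1=cv2.resize(im[...,::-1][130:270,100:210],None,fx=4,fy=4,interpolation=cv2.INTER_CUBIC); cv2.imwrite("pics/crop2.png",h1)
E
```

```text
table z [np.float64(-0.0033468617097145437), np.float64(0.0031463845304553484), np.float64(-0.000901138378337496)] [np.float64(-0.0026929148453648244), np.float64(-0.0047897077131306975)]
A [ 0.3822 -0.183   0.0239] dist 0.4237511760294058
At 359 ctr 387.3887634277344 -181.4764862060547 size 113.87147521972656 31.1145076751709 ang 25.16146469116211 zmed 0.02367369691339638 mean [ 382.171  -183.1017]
As 255 ctr 389.4425048828125 -182.6992950439453 size 116.28582000732422 34.18680191040039 ang 24.878875732421875 zmed 0.021351866519598084 mean [ 389.4914 -186.1248]
B [ 0.4149 -0.3357  0.0283] dist 0.5336701987842477
Bt 380 ctr 408.6513366699219 -341.2118225097656 size 114.56077575683594 30.89344596862793 ang 18.284765243530273 zmed 0.023733999558254615 mean [ 412.1886 -338.9868]
Bs 289 ctr 412.5460205078125 -343.2823791503906 size 113.37278747558594 32.27616882324219 ang 17.408597946166992 zmed 0.021327475669739804 mean [ 420.9643 -342.4434]
C [ 0.2653 -0.3101  0.0244] dist 0.40811885834316963
Ct 400 ctr 269.1087951660156 -312.5127258300781 size 114.07169342041016 31.132112503051758 ang
[... 1373 characters left out ...]
.616943359375 157.34954833984375 size 72.37609100341797 47.42852020263672 ang 82.73445892333984 zmed 0.04005760451609408 mean [681.8708 160.614 ]
wlip s 106 ctr 679.0056762695312 163.7306671142578 size 61.157073974609375 34.42503356933594 ang 80.49279022216797 zmed 0.038160570470436084 mean [676.9158 162.981 ]
nlip [ 0.6577 -0.139   0.0426]
nlip t 280 ctr 672.5436401367188 -134.93203735351562 size 49.8486328125 91.05311584472656 ang 0.6469324231147766 zmed 0.04039886860773734 mean [ 674.4789 -136.9492]
nlip s 159 ctr 668.143798828125 -141.0426025390625 size 32.55379867553711 62.87788772583008 ang 5.593606948852539 zmed 0.03809544838993706 mean [ 667.2932 -142.7312]
jar [0.6827 0.3243 0.0895]
```

View pics/crop1.png

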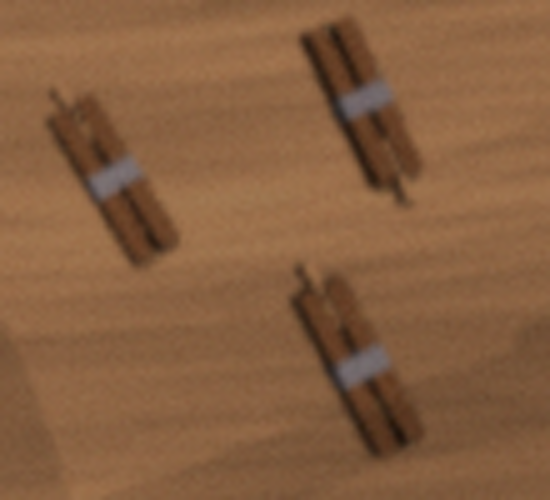

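View pics/crop2.png

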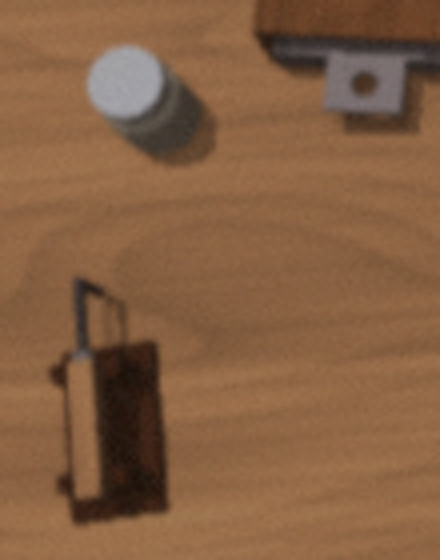

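Crop 1: B, at (362,100) in the crop, is the clamp farthest from the base (0.53 m, against 0.42 and 0.41), so I choose B. Crop 2: the hook handle is centred at (86,428) in the crop with its bend at (80,283), the wide lip hole is at (364,83) and the jar cap at (125,82). Next I'll refine these positions.

```bash
cat >> h.py <<'E'
np.set_printoptions(precision=4,suppress=True)
def onplane(n,px,z):
    K,k1,t,M=cal(n)
    s=cv2.undistortPoints(np.array(px,float).reshape(-1,1,2),K,np.array([k1,0,0,0,0.])).reshape(-1,2)
    r=np.c_[s[:,0],-s[:,1],-np.ones(len(s))]@M.T
    return t+r*((z-t[2])/r[:,2])[:,None]
def seg(n,c,cx,cy,r,zl,zh,zp):
    "largest blob in height band, its pixels put on plane zp; min rectangle"
    m=((abs(c[...,0]-cx)<r)&(abs(c[...,1]-cy)<r)&(c[...,2]>zl)&(c[...,2]<zh)).astype(np.uint8)
    k,l,s,_=cv2.connectedComponentsWithStats(m,connectivity=4); i=1+np.argmax(s[1:,4])
    v,u=np.nonzero(l==i); p=onplane(n,np.c_[u,v],zp)[:,:2]*1000
    return p,l==i
E
python3 - <<'E'
from h import *
for n in("top","scene"):
    z=np.load(n+"0.npz"); im,d=z["im"],z["d"]; c=cloud(n,d)
    for nm,a in dict(handle=(.435,.366,.09,.0625,.08,.068),wide=(.803,.148,.14,.059,.08,.065),lip=(.67,.163,.038,.034,.046,.040),clampB=(.415,-.34,.07,.015,.03,.024)).items():
        off=.0 if n=="top" else -.002
        p,m=seg(n,c,a[0],a[1],a[2],a[3]+off,a[4]+off,a[5])
        mu=p.mean(0); w,V=np.linalg.eigh(np.cov(p.T)); v=V[:,1]*np.sign(V[0,1]); q=(p-mu)@np.c_[v,[-v[1],v[0]]]
        print(n,nm,len(p),"mean",mu,"pca ang",np.degrees(np.arctan2(v[1],v[0])),"ext",q.min(0),q.max(0),cv2.minAreaRect(p.astype(np.float32)))
    # lip hole: pixels of lip gap
    p,m=seg(n,c,.67,.163,.038,.034 if n=="top" else .032,.046,.040)
    cn,_=cv2.findContours(m.astype(np.uint8),cv2.RETR_CCOMP,cv2.CHAIN_APPROX_NONE)
    for k in cn:
        mm=cv2.moments(k); 
        if mm["m00"]>3 : print(n,"contour",mm["m00"],onplane(n,[[mm["m10"]/mm["m00"],mm["m01"]/mm["m00"]]],.04)[0])
    # band of clamp: grey pixels
    x=im.astype(float); gray=(x.max(-1)-x.min(-1)<40)&(c[...,2]>.015)&(abs(c[...,0]-.415)<.07)&(abs(c[...,1]+.34)<.07)&(c[...,2]<.05)
    v,u=np.nonzero(gray); print(n,"band",len(u),onplane(n,[[u.mean(),v.mean()]],.0245)[0])
# hand-read pixels in top
px=lambda l:np.array(l)/4+[99.6,129.6]
print("hole",onplane("top",px([[364,83]]),.04)," bend",onplane("top",px([[80,283]]),.06),"handle corners",onplane("top",px([[68,362],[98,355],[77,500],[102,496]]),.068))
z=np.load("scene0.npz")["im"][...,::-1]
cv2.imwrite("pics/sc.png",np.hstack([cv2.resize(z[130:180,290:350],None,fx=6,fy=6,interpolation=2),cv2.resize(z[190:240,310:370],None,fx=6,fy=6,interpolation=2)]))
E
```

```text
top handle 253 mean [428.1925 366.3824] pca ang 4.032588765765163 ext [-49.0567 -10.6474] [55.3222 10.4816] ((431.3196105957031, 366.5279235839844), (104.38330078125, 21.104379653930664), 4.086533069610596)
top wide 3270 mean [806.2336 146.6529] pca ang -7.590019422759682 ext [-98.9742 -85.5479] [102.4896  85.1353] ((807.92041015625, 146.23944091796875), (170.52255249023438, 201.064208984375), 82.59406280517578)
top lip 265 mean [682.997  162.1951] pca ang 86.98413854091993 ext [-33.5035 -25.1823] [31.1924 24.6279] ((683.3065185546875, 161.93115234375), (62.27314376831055, 49.548770904541016), 80.57058715820312)
top clampB 360 mean [ 412.328  -339.1817] pca ang 18.42294060529007 ext [-61.2362 -16.7858] [53.0369 17.1594] ((408.449462890625, -340.3774719238281), (114.35321807861328, 33.663665771484375), 17.678451538085938)
top contour 260.5 [0.6827 0.1623 0.04  ]
top contour 37.0 [0.6817 0.1634 0.04  ]
top band 100 [ 0.4166 -0.3343  0.0245]
scene handle 91 mean [440.3412 361.9144] pca ang 1.9999997498694857 ext [-54.8965 -13.8894] [54.4034 13.0892] ((440.1087951660156, 361.506256103515
[... 258 characters left out ...]
5), 82.468505859375)
scene lip 106 mean [678.215  160.9131] pca ang 82.87883899257228 ext [-31.7435 -16.0412] [32.2024 14.3578] ((679.2569580078125, 161.04205322265625), (63.912288665771484, 30.38789176940918), 83.21466064453125)
scene clampB 282 mean [ 423.9058 -343.447 ] pca ang 16.786959555310553 ext [-62.7693 -18.4906] [51.8646 18.2387] ((418.6472473144531, -344.7522277832031), (114.72335052490234, 36.00468444824219), 15.965580940246582)
scene contour 82.5 [0.6779 0.1608 0.04  ]
scene band 32 [ 0.4226 -0.3454  0.0245]
hole [[0.6839 0.1637 0.04  ]]  bend [[0.5376 0.3738 0.06  ]] handle corners [[0.4781 0.3789 0.068 ]
 [0.4815 0.3574 0.068 ]
 [0.3791 0.3716 0.068 ]
 [0.3806 0.354  0.068 ]]
```

```bash
cat >> h.py <<'E'
def go(*targets):
    "rows (cm, deg) from the current pose to TCP targets x,y,z (mm), yaw of tool x (deg)"
    s=bot.read_state(); M=R.from_rotvec(s["tcp_rot"]).as_matrix(); p=np.array(s["tool_pos"])
    y0=np.degrees(np.arctan2(M[1,0],M[0,0]))
    print("t",s["time"],"tcp",p*1000,"yaw",y0,"zdir",M[:,2],"F",s["wrist_force"],"w",s["width"],"g",s["grip_force"],"q6",s["q"][5])
    for t in targets:
        print(t,"->",M.T@(np.array(t[:3])/1000-p)*100,"twist",-(t[3]-y0))
E
python3 - <<'E'
from h import *
go((480,-150,230,4),(470,250,200,4),(430,366.5,130,4),(430,366.5,38,4))
E
```

```text
t 0.1 tcp [ 219.6982 -637.5416  230.0652] yaw 19.01393145156641 zdir [-0.0006  0.002  -1.    ] F [-0.9156  0.7365  0.5559] w 1.002587241460006 g 0.0 q6 -0.03693741467371816
(480, -150, 230, 4) -> [ 40.494  -37.6134   0.0871] twist 15.01393145156641
(470, 250, 200, 4) -> [ 52.5802 -75.7506   3.1664] twist 15.01393145156641
(430, 366.5, 130, 4) -> [ 52.5934 -88.0537  10.1917] twist 15.01393145156641
(430, 366.5, 38, 4) -> [ 52.5926 -88.0348  19.3917] twist 15.01393145156641
```

>>> {"api": "step_arm", "payload": {"motion": [[8.5, 40.5, -37.6, 0, 15], [8.5, 40.5, -37.6, 0, 15], [8.5, 40.5, -37.6, 0, 15], [8.5, 40.5, -37.6, 0, 15], [8.5, 40.5, -37.6, 0, 15], [8.5, 40.5, -37.6, 0, 15], [8.5, 40.5, -37.6, 0, 15], [8.5, 40.5, -37.6, 0, 15], [8.5, 40.5, -37.6, 0, 15], [8.5, 40.5, -37.6, 0, 15], [8.5, 40.5, -37.6, 0, 15], [8.5, 52.6, -75.8, 3, 15], [8.5, 52.6, -75.8, 3, 15], [8.5, 52.6, -75.8, 3, 15], [8.5, 52.6, -75.8, 3, 15], [8.5, 52.6, -75.8, 3, 15], [8.5, 52.6, -75.8, 3, 15], [8.5, 52.6, -75.8, 3, 15], [8.5, 52.6, -75.8, 3, 15], [8.5, 52.6, -75.8, 3, 15]]}}

```text
time: 2.1
tool_pos: [0.469, 0.2546, 0.2004]
tcp_rot: [-3.138, -0.118, 0.002]
wrist_force: [1.3, -0.2, -0.0]
width: 0.994
grip_force: 0.0
```

```bash
python3 - <<'E'
from h import *
go((430,366.5,110,4),(430,366.5,38,4))
E
```

```text
t 2.1 tcp [469.0498 254.632  200.4211] yaw 4.316095715554871 zdir [-0.0013  0.0016 -1.    ] F [ 1.349  -0.2195 -0.0011] w 0.9937091125144262 g 0.0 q6 1.9440302660939732
(430, 366.5, 110, 4) -> [ -3.0417 -11.4336   9.065 ] twist 0.31609571555487115
(430, 366.5, 38, 4) -> [ -3.0336 -11.4214  16.265 ] twist 0.31609571555487115
```

>>> {"api": "step_arm", "payload": {"motion": [[8.5, -3, -11.4, 9, 0], [8.5, -3, -11.4, 9, 0], [8.5, -3, -11.4, 9, 0], [8.5, -3, -11.4, 9, 0], [8.5, -3, -11.4, 9, 0], [6, -3, -11.4, 12, 0], [5, -3, -11.4, 14.2, 0], [5, -3, -11.4, 16.2, 0], [5, -3, -11.4, 16.2, 0], [5, -3, -11.4, 16.2, 0], [5, -3, -11.4, 16.2, 0]]}}

```text
time: 3.2
tool_pos: [0.4341, 0.3617, 0.0414]
tcp_rot: [-3.138, -0.108, -0.005]
wrist_force: [-0.3, -0.0, 0.9]
width: 0.585
grip_force: 0.0
```

```bash
python3 - <<'E'
from h import *
go((430,366.5,38,4))
im,d,c=save("scene","s1"); cv2.imwrite("pics/s1c.png",cv2.resize(im[...,::-1][90:240,270:450],(720,600),interpolation=2))
E
```

```text
t 3.2 tcp [434.1479 361.7333  41.4102] yaw 3.95406460188896 zdir [ 0.0028  0.0019 -1.    ] F [-0.336  -0.0237  0.8821] w 0.5847451139528216 g 0.0 q6 2.152589930931353
(430, 366.5, 38, 4) -> [-0.3819 -0.5035  0.3408] twist -0.04593539811104019
```

View pics/s1c.png

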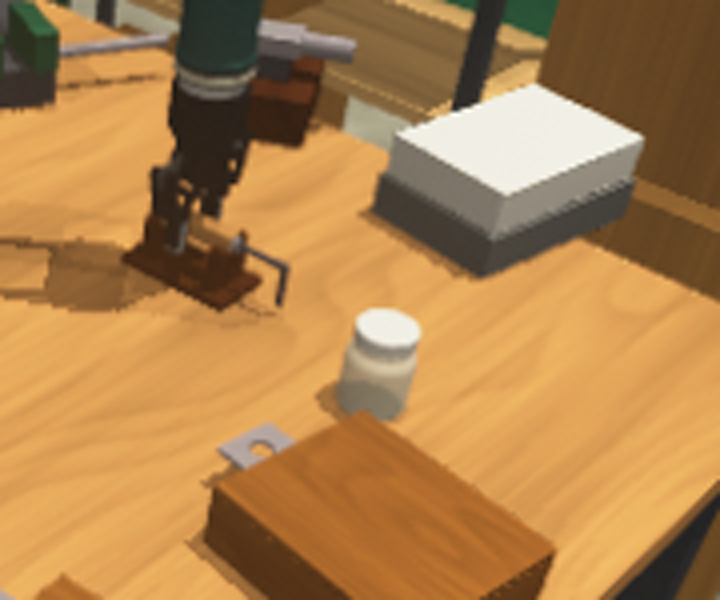

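The scene crop shows the gripper over the handle in the rest at (190,230), fingers either side; the hook tip at (280,300) hangs free. I'll correct a few millimetres and close.

>>> {"api": "step_arm", "payload": {"motion": [[5, -0.4, -0.5, 0.3, 0], [5, -0.4, -0.5, 0.3, 0], [5, -0.4, -0.5, 0.3, 0], [1, -0.4, -0.5, 0.3, 0], [1, -0.4, -0.5, 0.3, 0], [1, -0.4, -0.5, 0.3, 0], [1, -0.4, -0.5, 0.3, 0], [1, -0.4, -0.5, 0.3, 0], [1, -0.4, -0.5, 0.3, 0]], "force": 80}}

```text
time: 4.15
tool_pos: [0.4282, 0.3664, 0.0365]
tcp_rot: [-3.139, -0.11, -0.001]
wrist_force: [-0.9, 1.2, 2.7]
width: 0.223
grip_force: 78.5
```

```bash
python3 - <<'E'
from h import *
go((430,366.5,140,4),(572.4,177.2,140,-7.5))
E
```

```text
t 4.15 tcp [428.2276 366.3992  36.5316] yaw 4.0097645287439905 zdir [ 0.0004  0.0005 -1.    ] F [-0.9226  1.1596  2.68  ] w 0.22267468441918475 g 78.52600336074829 q6 2.164163154967909
(430, 366.5, 140, 4) -> [  0.1818  -0.0023 -10.3468] twist 0.009764528743990475
(572.4, 177.2, 140, -7.5) -> [ 13.0632  19.8771 -10.3503] twist 11.50976452874399
```

>>> {"api": "step_arm", "payload": {"motion": [[1, 0, 0, -3, 0], [1, 0, 0, -6, 0], [1, 0, 0, -10, 0], [1, 0, 0, -10, 0], [1, 13.1, 19.9, -10, 11.5], [1, 13.1, 19.9, -10, 11.5], [1, 13.1, 19.9, -10, 11.5], [1, 13.1, 19.9, -10, 11.5], [1, 13.1, 19.9, -10, 11.5], [1, 13.1, 19.9, -10, 11.5], [1, 13.1, 19.9, -5.5, 11.5], [1, 13.1, 19.9, -5.5, 11.5], [1, 13.1, 19.9, -5.5, 11.5], [1, 13.1, 19.9, -5.5, 11.5]]}}

```text
time: 5.55
tool_pos: [0.5728, 0.1775, 0.0921]
tcp_rot: [-3.135, 0.204, -0.001]
wrist_force: [0.4, 0.5, -0.8]
width: 0.219
grip_force: 78.6
```

```bash
python3 - <<'E'
from h import *
go((572.4,177.2,90,-7.5))
a,_,_=save("scene","s2"); b,_,_=save("top","t2")
f=lambda i,s:cv2.resize(i[...,::-1][s],(400,400),interpolation=2)
cv2.imwrite("pics/c2.png",np.hstack([f(a,np.s_[165:235,295:365]),f(b,np.s_[110:180,150:220])]))
E
```

```text
t 5.55 tcp [572.8482 177.5065  92.1022] yaw -7.442817325187698 zdir [ 0.0008  0.0003 -1.    ] F [ 0.4227  0.4592 -0.8453] w 0.2188611750532646 g 78.55854034423828 q6 1.959553938586433
(572.4, 177.2, 90, -7.5) -> [-0.0406  0.0363  0.2102] twist 0.0571826748123021
```

View pics/c2.png

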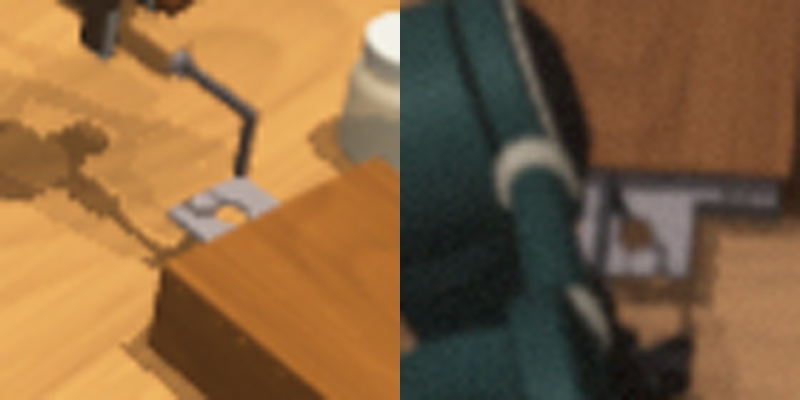

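The left half (scene view) shows the rod tip at (240,178), just above and beside the hole at (222,212). The right half (top view) shows the hole at (635,235) with a dark rod end near (628,212).

```bash
python3 - <<'E'
from h import *
p=lambda l:np.array(l)*70/400-.4
sc=lambda l:p(l)+[295,165]; tp=lambda l:p(l)+[150,110]
print("scene tip(z.0666)",onplane("scene",sc([[240,178]]),.0666),"bend",onplane("scene",sc([[252,116]]),.1126),"hole",onplane("scene",sc([[222,212]]),.04))
print("top hole",onplane("top",tp([[235,235]]),.04))
def proj(n,P):
    K,k1,t,M=cal(n); q=(np.array(P)-t)@M; s=np.c_[q[:,0]/-q[:,2],-q[:,1]/-q[:,2]]; r=(s**2).sum(1,keepdims=True); s=s*(1+k1*r); return s@K[:2,:2].T+K[:2,2]
u=np.array([np.cos(np.radians(-7.5)),np.sin(np.radians(-7.5))]); e=np.array([.5728,.1775])+u*.1118
P=[[*e,.0666],[*e,.1126],[.6817,.1630,.04]]; print("expected tip xy",e)
print((proj("scene",P)-[295,165]+.4)*400/70, (proj("top",P)-[150,110]+.4)*400/70)
E
```

```text
scene tip(z.0666) [[0.687  0.161  0.0666]] bend [[0.6874 0.16   0.1126]] hole [[0.6822 0.1568 0.04  ]]
top hole [[0.6826 0.1634 0.04  ]]
expected tip xy [0.6836 0.1629]
[[237.5412 173.7711]
 [249.9651 110.7849]
 [228.1082 207.0632]] [[226.3869 216.1062]
 [209.0216 184.6183]
 [235.7311 236.5478]]
```

>>> {"api": "step_arm", "payload": {"motion": [[1, -0.2, 0.2, 0.5, 0], [1, -0.2, 0.2, 1, 0], [1, -0.2, 0.2, 1.5, 0], [1, -0.2, 0.2, 2, 0], [1, -0.2, 0.2, 2.3, 0], [1, -0.2, 0.2, 2.6, 0], [1, -0.2, 0.2, 2.9, 0], [1, -0.2, 0.2, 3.2, 0], [1, -0.2, 0.2, 3.2, 0]]}}

```text
time: 6.55
tool_pos: [0.57, 0.175, 0.0587]
tcp_rot: [3.135, -0.205, -0.001]
wrist_force: [-0.1, 0.6, -1.7]
width: 0.221
grip_force: 78.6
```

>>> {"api": "step_arm", "payload": {"motion": [[1, 0, 0, 0.4, 0], [1, 0, 0, 0.8, 0], [1, 0, 0, 1.2, 0], [1, 0, 0, 1.2, 0]]}}

```text
time: 6.95
tool_pos: [0.5697, 0.1749, 0.0463]
tcp_rot: [3.134, -0.205, -0.002]
wrist_force: [-0.0, 0.7, -2.0]
width: 0.22
grip_force: 78.6
```

```bash
python3 - <<'E'
from h import *
go((572.4,177.2,90,-7.5))
a,_,_=save("scene","s3"); b,_,_=save("top","t3")
f=lambda i,s:cv2.resize(i[...,::-1][s],(400,400),interpolation=2)
cv2.imwrite("pics/c3.png",np.hstack([f(a,np.s_[170:230,300:360]),f(b,np.s_[125:175,165:215])]))
E
```

```text
t 6.95 tcp [569.676  174.8726  46.3384] yaw -7.490756773168136 zdir [-0.0016 -0.0004 -1.    ] F [-0.0125  0.6821 -1.9686] w 0.22019042006571649 g 78.55849385261536 q6 1.9575969591411833
(572.4, 177.2, 90, -7.5) -> [ 0.2332 -0.2635 -4.3667] twist 0.009243226831864071
```

View pics/c3.png

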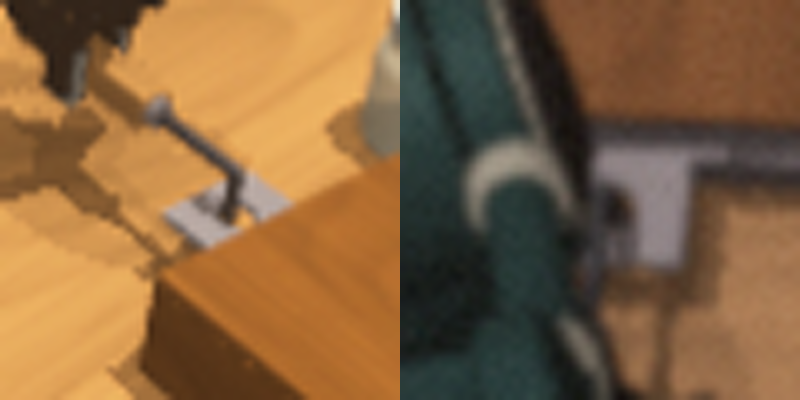

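The rod passes into the hole (scene half at about (228,215), top half at about (615,205)) with no contact force. Now I'll pull.

>>> {"api": "step_arm", "payload": {"motion": [[1, -0.4, 0, 0, 0], [1, -0.8, 0, 0, 0], [1, -1.4, 0, 0, 0], [1, -2.2, 0, 0, 0], [1, -3, 0, 0, 0], [1, -3.8, 0, 0, 0], [1, -4.6, 0, 0, 0], [1, -5.4, 0, 0, 0], [1, -6.2, 0, 0, 0], [1, -7, 0, 0, 0], [1, -7.8, 0, 0, 0], [1, -8.6, 0, 0, 0], [1, -9.4, 0, 0, 0], [1, -10, 0, 0, 0], [1, -10.5, 0, 0, 0], [1, -11, 0, 0, 0]]}}

```text
time: 8.65
tool_pos: [0.461, 0.1895, 0.0474]
tcp_rot: [-3.135, 0.205, -0.0]
wrist_force: [2.9, 0.3, -0.3]
width: 0.218
grip_force: 78.9
```

>>> {"api": "step_arm", "payload": {"motion": [[1, -0.3, 0, 0, 0], [1, -0.6, 0, 0, 0], [1, -0.9, 0, 0, 0], [1, -1.1, 0, 0, 0], [1, -1.2, 0, 0, 0]]}}

```text
time: 9.15
tool_pos: [0.4533, 0.1909, 0.0479]
tcp_rot: [-3.134, 0.204, -0.013]
wrist_force: [17.5, -2.8, -10.2]
width: 0.221
grip_force: 78.2
```

>>> {"api": "step_arm", "payload": {"motion": [[1, 0.4, 0, 0, 0], [1, 0.7, 0, 0, 0], [1, 0.7, 0, 0, 0]]}}

```text
time: 9.45
tool_pos: [0.4549, 0.1895, 0.0464]
tcp_rot: [3.134, -0.206, -0.005]
wrist_force: [0.2, 0.8, -1.0]
width: 0.221
grip_force: 79.3
```

```bash
python3 - <<'E'
from h import *
go((453,192.5,48,-7.5))
a,_,c=save("scene","s4"); b,_,ct=save("top","t4")
f=lambda i,s:cv2.resize(i[...,::-1][s],(400,400),interpolation=2)
cv2.imwrite("pics/c4.png",np.hstack([f(a,np.s_[140:220,280:360]),f(b,np.s_[125:205,145:225])]))
for n,cc in(("scene",c),("top",ct)):
    for nm,cl in(("before",cloud(n,np.load(n+"0.npz")["d"])),("after",cc)):
        u=np.array([.9914,-.1305]); o=np.array([.7088,.1593]); q=(cc if nm=="after" else cl); s=(q[...,:2]-o)@u; l=(q[...,:2]-o)@[.1305,.9914]
        m=(s<0.0)&(s>-.2)&(abs(l)<.035)&(abs(l)>.014)&(q[...,2]>.03)&(q[...,2]<.046); print(n,nm,m.sum(),np.percentile(s[m],[0,1,3,10])*1000)
E
```

```text
t 9.45 tcp [454.9289 189.5101  46.3973] yaw -7.524676738784456 zdir [-0.0035 -0.001  -1.    ] F [ 0.1896  0.7735 -0.9709] w 0.22098790604655857 g 79.25990581512451 q6 2.0459377655345112
(453, 192.5, 48, -7.5) -> [-0.2309 -0.2709 -0.1599] twist -0.024676738784456198
scene before 69 [-48.1595 -46.8835 -46.2106 -43.92  ]
scene after 100 [-160.7272 -160.6963 -158.1625 -154.0019]
top before 167 [-49.3538 -49.1398 -48.5519 -45.5218]
top after 142 [-163.0568 -162.3372 -161.6308 -155.1365]
```

View pics/c4.png

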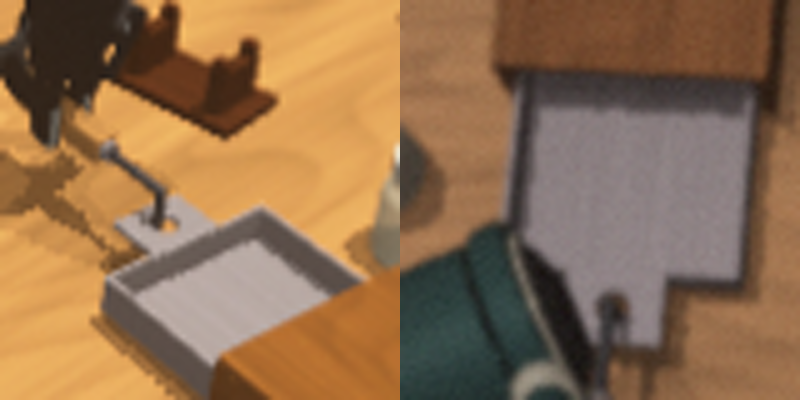

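The tray is out about 117 mm. I'll pull once more to check that it is against its stop.

>>> {"api": "step_arm", "payload": {"motion": [[1, -0.4, 0, 0, 0], [1, -0.8, 0, 0, 0], [1, -1.1, 0, 0, 0], [1, -1.3, 0, 0, 0], [1, -1.3, 0, 0, 0]]}}

```text
time: 10.05
tool_pos: [0.4532, 0.1925, 0.0497]
tcp_rot: [-3.131, 0.203, -0.032]
wrist_force: [27.0, -4.0, -17.7]
width: 0.219
grip_force: 78.7
```

```bash
python3 - <<'E'
from h import *
go((453,192.5,48,-7.5))
for n in("scene","top"):
    _,_,q=save(n,n+"5"); u=np.array([.9914,-.1305]); o=np.array([.7088,.1593]); s=(q[...,:2]-o)@u; l=(q[...,:2]-o)@[.1305,.9914]
    m=(s<0.0)&(s>-.2)&(abs(l)<.035)&(abs(l)>.014)&(q[...,2]>.03)&(q[...,2]<.046); print(n,m.sum(),np.percentile(s[m],[0,1,3,10])*1000)
E
```

```text
t 10.05 tcp [453.2106 192.478   49.6533] yaw -7.411109914416959 zdir [ 0.0204  0.0025 -0.9998] F [ 27.0115  -4.0145 -17.7202] w 0.21875473956124192 g 78.74191403388977 q6 2.0584495038336645
(453, 192.5, 48, -7.5) -> [-0.0245  0.0014  0.1649] twist 0.08889008558304123
scene 98 [-159.1941 -158.1348 -156.7153 -154.3399]
top 165 [-163.0152 -162.1077 -161.6522 -156.8409]
```

It doesn't move further at 27 N, so the tray is at its stop. I'll unload, centre the rod and lift.

>>> {"api": "step_arm", "payload": {"motion": [[1, 0.8, 0, 0, 0], [1, 1.4, 0, 0, 0], [1, 1.7, 0, 0, 0], [1, 1.7, 0, 0, 0], [1, 1.7, 0, -1, 0], [1, 1.7, 0, -2, 0], [1, 1.7, 0, -4, 0], [1, 1.7, 0, -7, 0], [1, 1.7, 0, -9.5, 0], [1, 1.7, 0, -9.5, 0], [1, 1.7, 0, -9.5, 0]]}}

```text
time: 11.25
tool_pos: [0.4607, 0.1899, 0.1434]
tcp_rot: [-3.134, 0.205, -0.003]
wrist_force: [-0.4, -0.4, -1.2]
width: 0.219
grip_force: 81.1
```

```bash
python3 - <<'E'
from h import *
go((428.2,366.4,140,4),(428.2,366.4,60,4),(428.2,366.4,36.5,4))
a,d,q=save("scene","s6")
u=np.array([.9914,-.1305]); o=np.array([.7088,.1593]); s=(q[...,:2]-o)@u; l=(q[...,:2]-o)@[.1305,.9914]
m=(s<0.0)&(s>-.2)&(abs(l)<.035)&(abs(l)>.014)&(q[...,2]>.03)&(q[...,2]<.046); print(m.sum(),np.percentile(s[m],[0,1,3,10])*1000)
cv2.imwrite("pics/c6.png",cv2.resize(a[...,::-1][110:200,270:390],(800,600),interpolation=2))
# rod/handle line: points ahead of TCP along yaw, tilt of the rod
p=np.array(bot.read_state()["tool_pos"]); r=q-p; s=r[...,:2]@u; l=r[...,:2]@[.1305,.9914]
for lo,hi in((.02,.045),(.055,.075),(.08,.1)):
    m=(s>lo)&(s<hi)&(abs(l)<.014)&(r[...,2]>-.01)&(r[...,2]<.06); print(lo,m.sum(),"z top",np.percentile(r[m][:,2],[50,80,90])*1000,"lat",np.median(l[m])*1000)
m=(s>.1)&(s<.13)&(abs(l)<.015)&(r[...,2]<.01)&(r[...,2]>-.04); print("tip",m.sum(),s[m].mean(),l[m].mean(),r[m][:,2].min())
E
```

```text
t 11.25 tcp [460.7154 189.8575 143.3772] yaw -7.475750726202515 zdir [ 0.0022  0.0009 -1.    ] F [-0.3597 -0.3598 -1.2226] w 0.21856686339422993 g 81.11063718795776 q6 2.042081231753152
(428.2, 366.4, 140, 4) -> [ -5.5215 -17.0808   0.3457] twist -11.475750726202515
(428.2, 366.4, 60, 4) -> [ -5.5383 -17.0716   8.3457] twist -11.475750726202515
(428.2, 366.4, 36.5, 4) -> [ -5.5432 -17.0689  10.6957] twist -11.475750726202515
108 [-161.8814 -160.1024 -158.7888 -154.6206]
0.02 41 z top [28.8908 31.1503 31.7128] lat -6.958854721769057
0.055 19 z top [22.0931 24.2894 24.905 ] lat -1.8138112259682375
0.08 10 z top [22.1361 23.5251 24.5035] lat -2.6595466587706538
tip 22 0.1150301152737827 -0.001466241004761404 -0.023112826926618424
```

View pics/c6.png

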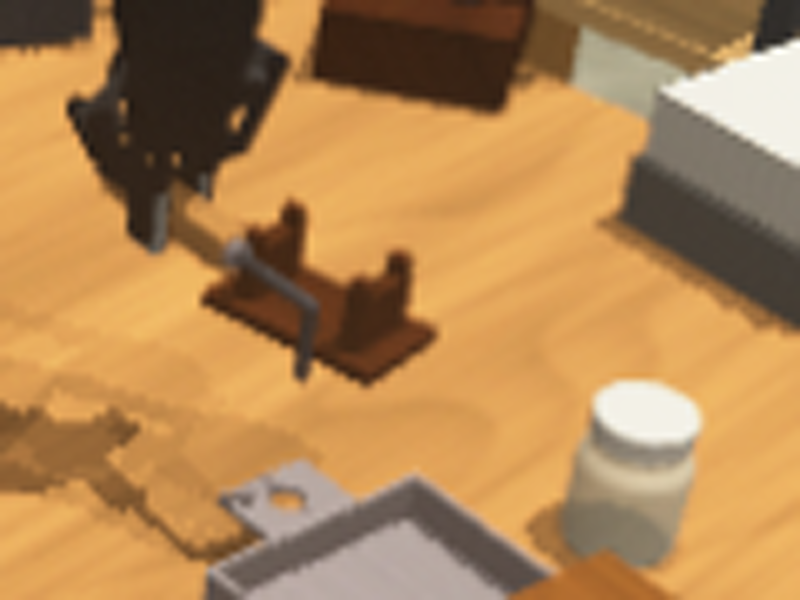

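The hook is free of the hole and level (rod tops at the same height), its tip at (300,375). The tray stays out. Now I'll carry the hook back to the rest.

>>> {"api": "step_arm", "payload": {"motion": [[1, -5.5, -17.1, 0, -11.5], [1, -5.5, -17.1, 0, -11.5], [1, -5.5, -17.1, 0, -11.5], [1, -5.5, -17.1, 0, -11.5], [1, -5.5, -17.1, 0, -11.5], [1, -5.5, -17.1, 3, -11.5], [1, -5.5, -17.1, 6, -11.5], [1, -5.5, -17.1, 7.5, -11.5], [1, -5.5, -17.1, 7.5, -11.5], [1, -5.5, -17.1, 7.5, -11.5]]}}

```text
time: 12.3
tool_pos: [0.4281, 0.3657, 0.067]
tcp_rot: [3.139, 0.109, -0.001]
wrist_force: [-0.6, 0.4, -1.1]
width: 0.221
grip_force: 81.2
```

```bash
python3 - <<'E'
from h import *
go((428.2,366.4,36.5,4))
E
```

```text
t 12.3 tcp [428.0541 365.6653  67.0128] yaw 3.979661067695975 zdir [-0.0009 -0.0008 -1.    ] F [-0.5814  0.4261 -1.0968] w 0.22100692058492677 g 81.1668348312378 q6 2.164151271099713
(428.2, 366.4, 36.5, 4) -> [ 0.0225 -0.0745  3.0512] twist -0.020338932304024837
```

>>> {"api": "step_arm", "payload": {"motion": [[1, 0, -0.1, 0.8, 0], [1, 0, -0.1, 1.6, 0], [1, 0, -0.1, 2.2, 0], [1, 0, -0.1, 2.6, 0], [1, 0, -0.1, 2.8, 0], [1, 0, -0.1, 3, 0], [1, 0, -0.1, 3, 0]]}}

```text
time: 13.0
tool_pos: [0.4281, 0.3673, 0.0373]
tcp_rot: [-3.14, -0.11, -0.0]
wrist_force: [0.0, 0.1, -1.7]
width: 0.221
grip_force: 81.3
```

>>> {"api": "step_arm", "payload": {"motion": [[1, 0, 0, 0.1, 0], [1, 0, 0, 0.1, 0], [3, 0, 0, 0.1, 0], [5, 0, 0, 0.1, 0], [5, 0, 0, 0.1, 0], [5, 0, 0, 0.1, 0], [5, 0, 0, -2, 0], [5, 0, 0, -5, 0], [5, 0, 0, -10, 0], [5, 0, 0, -15, 0], [5, 0, 0, -15, 0], [5, 0, 0, -15, 0]], "force": 40}}

```text
time: 14.2
tool_pos: [0.4292, 0.3682, 0.1895]
tcp_rot: [-3.137, -0.11, -0.006]
wrist_force: [-0.4, 0.3, 0.0]
width: 0.583
grip_force: 0.0
```

```bash
python3 - <<'E'
from h import *
go((480,0,200,17.5),(425,-330,200,17.5))
E
```

```text
t 14.2 tcp [429.1821 368.1559 189.5307] yaw 4.011604329161638 zdir [ 0.0037  0.0029 -1.    ] F [-0.4129  0.2587  0.0395] w 0.5831460979721227 g 0.0 q6 2.1657424046763185
(480, 0, 200, 17.5) -> [ 2.4978 37.0781 -1.1337] twist -13.488395670838361
(425, -330, 200, 17.5) -> [-5.2973 69.6123 -1.2483] twist -13.488395670838361
```

>>> {"api": "step_arm", "payload": {"motion": [[8, 2.5, 37, -1, -13.5], [8, 2.5, 37, -1, -13.5], [8, 2.5, 37, -1, -13.5], [8, 2.5, 37, -1, -13.5], [8, 2.5, 37, -1, -13.5], [8, 2.5, 37, -1, -13.5], [8, 2.5, 37, -1, -13.5], [8, -2, 55, -1, -13.5], [8, -2, 55, -1, -13.5], [8, -2, 55, -1, -13.5], [8, -2, 55, -1, -13.5], [8, -2, 55, -1, -13.5], [8, -2, 55, -1, -13.5]]}}

```text
time: 15.5
tool_pos: [0.445, -0.1836, 0.1952]
tcp_rot: [-3.103, -0.472, 0.005]
wrist_force: [-0.7, 0.5, -0.3]
width: 0.935
grip_force: 0.0
```

```bash
python3 - <<'E'
from h import *
go((418,-339,100,17.5),(418,-339,4.5,17.5))
for n,o in(("top",0),("scene",-.002)):
    im,d,c=save(n,n+"7")
    for tag,cc in(("old",cloud(n,np.load(n+"0.npz")["d"])),("now",c)):
        for nm,a in dict(handle=(.435,.366,.09,.0625,.08,.068),clampB=(.415,-.34,.07,.015,.03,.024)).items():
            try: p,m=seg(n,cc,a[0],a[1],a[2],a[3]+o,a[4]+o,a[5]); print(n,tag,nm,len(p),p.mean(0),cv2.minAreaRect(p.astype(np.float32)))
            except Exception as e: print(n,tag,nm,e)
E
```

```text
t 15.5 tcp [ 444.9771 -183.6059  195.1764] yaw 17.289920739550155 zdir [-0.0035  0.0019 -1.    ] F [-0.7421  0.5463 -0.262 ] w 0.9349593595393099 g 0.0 q6 0.8256403759304255
(418, -339, 100, 17.5) -> [-7.1682 14.0629  9.4967] twist -0.21007926044984515
(418, -339, 4.5, 17.5) -> [-7.1421 14.0905 19.0466] twist -0.21007926044984515
top old handle 253 [428.1925 366.3824] ((431.3196105957031, 366.5279235839844), (104.38330078125, 21.104379653930664), 4.086533069610596)
top old clampB 360 [ 412.328  -339.1817] ((408.449462890625, -340.3774719238281), (114.35321807861328, 33.663665771484375), 17.678451538085938)
top now handle 259 [430.1275 366.5391] ((431.7676086425781, 366.2269287109375), (105.10527801513672, 21.56858253479004), 3.434913158416748)
top now clampB 320 [ 416.8144 -336.965 ] ((415.1443176269531, -338.55877685546875), (100.1348876953125, 32.943077087402344), 19.286497116088867)
scene old handle 91 [440.3412 361.9144] ((440.1087951660156, 361.5062561035156), (109.29981994628906, 26.978485107421875), 2.0015816688537598)
scene old clampB 282 [ 423.9058 -343.447 ] ((418.6472473144531, -344.7522277832031), (114.72335052490234, 36.00468444824219), 15.965580940246582)
scene now handle 93 [438.9958 361.791 ] ((440.12738037109375, 361.23358154296875), (109.02406311035156, 28.61362075805664), 4.621598243713379)
scene now clampB 289 [ 424.4522 -343.3396] ((418.7195129394531, -345.0657653808594), (114.57537078857422, 36.663604736328125), 18.353191375732422)
```

The hook is back where it was, to within about 1 mm. Next, the clamp.

>>> {"api": "step_arm", "payload": {"motion": [[8, -7.2, 14.1, 9, -0.5], [8, -7.2, 14.1, 9, -0.5], [8, -7.2, 14.1, 9, -0.5], [8, -7.2, 14.1, 9, -0.5], [8, -7.2, 14.1, 9, -0.5], [7, -7.2, 14.1, 12, -0.5], [6, -7.2, 14.1, 15, -0.5], [6, -7.2, 14.1, 17, -0.5], [6, -7.2, 14.1, 17.5, -0.5], [6, -7.2, 14.1, 17.5, -0.5]]}}

```text
time: 16.6
tool_pos: [0.4206, -0.3368, 0.0218]
tcp_rot: [-3.101, -0.495, 0.002]
wrist_force: [1.0, -0.2, -0.5]
width: 0.702
grip_force: 0.0
```

```bash
python3 - <<'E'
from h import *
go((417,-339,4.5,18))
E
```

```text
t 16.6 tcp [ 420.6222 -336.8041   21.7711] yaw 18.138499775467228 zdir [-0.0013  0.0016 -1.    ] F [ 0.9869 -0.2406 -0.52  ] w 0.7022375526499844 g 0.0 q6 0.5322786861691294
(417, -339, 4.5, 18) -> [-0.4113  0.0993  1.7272] twist 0.1384997754672277
```

>>> {"api": "step_arm", "payload": {"motion": [[6, -0.4, 0.1, 0.8, 0], [6, -0.4, 0.1, 1.4, 0], [6, -0.4, 0.1, 1.6, 0], [6, -0.4, 0.1, 1.6, 0], [2, -0.4, 0.1, 1.6, 0], [2, -0.4, 0.1, 1.6, 0], [2, -0.4, 0.1, 1.6, 0], [2, -0.4, 0.1, 1.6, 0], [2, -0.4, 0.1, 1.6, 0], [2, -0.4, 0.1, 1.6, 0]], "force": 40}}

```text
time: 17.6
tool_pos: [0.4172, -0.3416, 0.0068]
tcp_rot: [3.102, 0.492, 0.001]
wrist_force: [-0.1, -0.5, 2.9]
width: 0.34
grip_force: 40.9
```

```bash
python3 - <<'E'
from h import *
go((417,-339,150,18),(560,-60,170,82.5),(644,168,140,82.5))
E
```

```text
t 17.6 tcp [ 417.2034 -341.5955    6.819 ] yaw 18.00950506424427 zdir [ 0.0008 -0.0008 -1.    ] F [-0.0568 -0.5264  2.9037] w 0.3400547581195318 g 40.91138005256653 q6 0.5243681901035572
(417, -339, 150, 18) -> [  0.0677  -0.2383 -14.3183] twist 0.009505064244269334
(560, -60, 170, 82.5) -> [ 22.294  -22.348  -16.3308] twist -64.49049493575573
(644, 168, 140, 82.5) -> [ 37.3302 -41.437  -13.3435] twist -64.49049493575573
```

>>> {"api": "step_arm", "payload": {"motion": [[2, 0, 0, -1.5, 0], [2, 0, 0, -4, 0], [2, 0, 0, -8, 0], [2, 0, 0, -12, 0], [2, 22.3, -22.3, -15, -64.5], [2, 22.3, -22.3, -15, -64.5], [2, 22.3, -22.3, -15, -64.5], [2, 22.3, -22.3, -15, -64.5], [2, 22.3, -22.3, -15, -64.5], [2, 22.3, -22.3, -15, -64.5], [2, 22.3, -22.3, -15, -64.5], [2, 22.3, -22.3, -15, -64.5], [2, 37.3, -41.4, -13.3, -64.5], [2, 37.3, -41.4, -13.3, -64.5], [2, 37.3, -41.4, -13.3, -64.5], [2, 37.3, -41.4, -13.3, -64.5], [2, 37.3, -41.4, -13.3, -64.5], [2, 37.3, -41.4, -13.3, -64.5], [2, 37.3, -41.4, -13.3, -64.5]]}}

```text
time: 19.5
tool_pos: [0.6428, 0.1688, 0.1389]
tcp_rot: [-2.359, -2.074, 0.003]
wrist_force: [-0.8, -0.8, -1.0]
width: 0.342
grip_force: 40.3
```

```bash
python3 - <<'E'
from h import *
go((643,168,50,82.5),(643,168,21,82.5))
u=np.array([.9914,-.1305]); o=np.array([.7088,.1593])
for n in ("scene","top"):
    _,_,q=save(n,n+"8"); s=(q[...,:2]-o)@u; l=(q[...,:2]-o)@[.1305,.9914]
    m=(s<-.005)&(s>-.115)&(abs(l)<.068)&(q[...,2]>.005)&(q[...,2]<.022); print(n,"floor",m.sum(),"z",np.median(q[m][:,2]),"s",np.percentile(s[m],[1,99])*1000,"l",np.percentile(l[m],[1,99])*1000)
    m=(s<-.005)&(s>-.13)&(abs(l)<.09)&(q[...,2]>.034)&(q[...,2]<.045); print(n,"rim",m.sum(),"s",np.percentile(s[m],[1,99])*1000,"l",np.percentile(l[m],[1,99])*1000)
    m=(s<0)&(s>-.15)&(abs(l)<.12)&(q[...,2]>.1)&(q[...,2]<.16); p=q[m]; print(n,"held",m.sum(),"l",np.percentile(l[m],[1,50,99])*1000,"zmin",np.percentile(p[:,2],[1,5]))
E
```

```text
t 19.5 tcp [642.7729 168.827  138.9156] yaw 82.65393203379627 zdir [-0.0017 -0.0008 -1.    ] F [-0.7706 -0.764  -1.036 ] w 0.3419919827174402 g 40.33014178276062 q6 0.3480204505724053
(643, 168, 50, 82.5) -> [-0.0701  0.0469  8.8916] twist 0.1539320337962664
(643, 168, 21, 82.5) -> [-0.0672  0.0514 11.7916] twist 0.1539320337962664
scene floor 523 z 0.012700814738880295 s [-114.6188  -34.2725] l [-45.7313  66.9914]
scene rim 186 s [-128.9578  -13.0424] l [-74.9079  75.6955]
scene held 263 l [-62.8307 -19.075   48.7025] zmin [0.1319 0.1341]
top floor 550 z 0.014134087072730672 s [-107.2615   -6.3525] l [-64.7028  10.8988]
top rim 122 s [-129.1262   -8.8195] l [-73.8388  -2.7855]
top held 141 l [-63.3607 -41.1964 -23.2734] zmin [0.1343 0.1363]
```

>>> {"api": "step_arm", "payload": {"motion": [[2, 0.2, 0.4, 4, 0], [2, 0.2, 0.4, 7, 0], [2, 0.2, 0.4, 9, 0], [2, 0.2, 0.4, 10, 0], [2, 0.2, 0.4, 10.7, 0], [2, 0.2, 0.4, 11, 0], [2, 0.2, 0.4, 11.2, 0], [2, 0.2, 0.4, 11.4, 0], [2, 0.2, 0.4, 11.4, 0]]}}

```text
time: 20.5
tool_pos: [0.6482, 0.1695, 0.026]
tcp_rot: [2.361, 2.071, 0.001]
wrist_force: [-0.5, -0.0, -1.6]
width: 0.344
grip_force: 40.3
```

>>> {"api": "step_arm", "payload": {"motion": [[2, 0, 0, 0.1, 0], [2, 0, 0, 0.2, 0], [2, 0, 0, 0.3, 0], [2, 0, 0, 0.4, 0], [2, 0, 0, 0.4, 0]]}}

```text
time: 21.0
tool_pos: [0.6475, 0.1694, 0.021]
tcp_rot: [-2.362, -2.071, 0.001]
wrist_force: [0.1, -0.3, -1.0]
width: 0.341
grip_force: 40.3
```

>>> {"api": "step_arm", "payload": {"motion": [[2, 0, 0, 0.05, 0], [2, 0, 0, 0.1, 0], [2, 0, 0, 0.1, 0]]}}

```text
time: 21.3
tool_pos: [0.6477, 0.1694, 0.0208]
tcp_rot: [-2.362, -2.072, 0.0]
wrist_force: [-1.8, 0.1, 2.5]
width: 0.342
grip_force: 40.8
```

Contact (force in z up by about 3.5 N). I'll release and rise.

>>> {"api": "step_arm", "payload": {"motion": [[3.4, 0, 0, 0.1, 0], [4, 0, 0, 0.1, 0], [4.8, 0, 0, 0.1, 0], [4.8, 0, 0, 0.1, 0], [4.8, 0, 0, 0.1, 0], [4.8, 0, 0, -1.5, 0], [4.8, 0, 0, -4, 0], [4.8, 0, 0, -8, 0], [4.8, 0, 0, -13, 0], [4.8, 0, 0, -18, 0], [4.8, -20, -10, -18, 0], [4.8, -40, -10, -18, 0], [4.8, -40, -10, -18, 0], [4.8, -40, -10, -18, 0], [4.8, -40, -10, -18, 0], [4.8, -40, -10, -18, 0], [4.8, -40, -10, -18, 0], [4.8, -40, -10, -18, 0], [4.8, -40, -10, -18, 0]]}}

```text
time: 23.2
tool_pos: [0.495, -0.2182, 0.2019]
tcp_rot: [2.364, 2.065, -0.001]
wrist_force: [0.4, 0.2, 0.9]
width: 0.562
grip_force: 0.0
```

```bash
python3 - <<'E'
from h import *
a,_,q=save("scene","s9"); b,_,_=save("top","t9")
cv2.imwrite("pics/c9.png",np.hstack([cv2.resize(a[...,::-1][110:260,240:390],(400,400),interpolation=2),cv2.resize(b[...,::-1][70:270,105:305],(400,400),interpolation=2)]))
u=np.array([.9914,-.1305]); o=np.array([.7088,.1593]); s=(q[...,:2]-o)@u; l=(q[...,:2]-o)@[.1305,.9914]
m=(s<-.01)&(s>-.11)&(abs(l)<.066)&(q[...,2]>.026)&(q[...,2]<.06); print(m.sum(),"z",np.percentile(q[m][:,2],[5,50,95]),cv2.minAreaRect((np.c_[s[m],l[m]]*1000).astype(np.float32)))
m=(s<0.0)&(s>-.2)&(abs(l)<.035)&(abs(l)>.014)&(q[...,2]>.03)&(q[...,2]<.046); print("lip",np.percentile(s[m],[0,1,3])*1000)
E
```

```text
224 z [0.028  0.0354 0.0387] ((-60.713871002197266, -1.4844284057617188), (34.479312896728516, 109.63410186767578), 1.926523208618164)
lip [-160.8109 -160.2917 -157.1571]
```

View pics/c9.png

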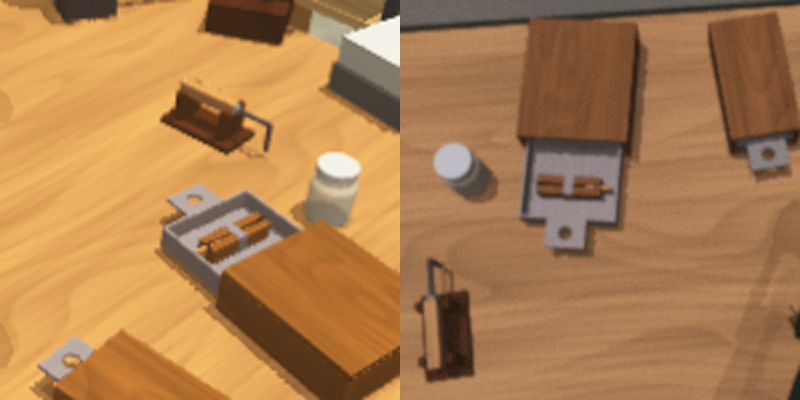

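The clamp lies flat in the pulled-out tray (top half at (570,187)). The hook is in its rest, and the jar and narrow tray look untouched. Handing in.

```bash
python3 -c "
from workcell import bot
print(bot.finish_job())"
```

```text
the job is handed in; nothing more can be done
None
```

The job is handed in at about 23 s: the wide tray is out to its stop, the hook is back in its rest, the farthest ring clamp lies flat in the tray, and the narrow tray, jar and hammer were not touched.

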